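# Hold a square sample bottle in the lot coder's corner for printing

## Robot

A 6-joint arm with a two-finger parallel gripper is mounted at the origin on the work surface. World frame = base frame: x ahead of the robot, y to its left, z up, the work surface at z = 0. Lengths are in m, angles in rad, forces in N, time in s.
With the tool pointing down it reaches from about 0.275 to 0.825 m from the base axis. Payload 4.9 kg.
Tool frame: the origin (TCP) lies midway between the tips of the shut fingers; the grasp point (between the pads) lies 19 mm behind it (grip_point_offset is the distance from the TCP to the grasp point, in m); z points along the fingers, x is the direction in which the jaws open and shut, and the axes are right-handed (so a half turn about z gives the same grasp; the last joint's range is limited). The gripper opens to 85 mm and grips with 20 to 120 N. Pads are 22 mm wide; open, the fingers measure 114 mm over their backs; the gripper's body (76 mm by 85 mm) begins 54 mm behind the grasp point. The pads swing forward as they close: fully open they stand 13 mm farther back than shut.
Start: joints at [1.198, 0.326, -0.193, 1.052, 0, 1.437], TCP at [0.13, 0.534, 0.231] pointing down, gripper open.
Joint ranges: [-2.65, 2.65], [-0.97, 1.79], [-1.3, 1.35], [-1.93, 2.1], [-1.47, 1.37], [-3.14, 3.14]. Speed limits (rad/s): [2.57, 2.57, 3.14, 3.14, 3.14, 3.14].

## Interface

Orientations are given as a rotation vector (axis times angle).
In Python, from cell import * gives the robot as it stands. Calls block until the motion is done:
- movep(position, orientation): joint-space move of the TCP to a pose.
- move_l(position, velocity=0.15, rot=None, until_force=None): straight line of the TCP; rot=None keeps the orientation; velocity is the mean speed in m/s. With until_force (N) it stops when the force on the tool has changed by that much, and returns True; else False.
- set_joints(angles): joint-space move.
- let_go() and grab(newtons=None): open the fingers fully, or close them until they stop; newtons is the grip in N (None keeps the last).
- sleep(seconds).
- ik(position, orientation): joint angles nearest the present ones, or None.
- get_state(): the state.
- grab_frame(name): name is "side" or "top" or "wrist"; returns a dict with "img" (384x512x3 uint8, red, green, blue), "fx", "fy", "cx", "cy" (pixels), "cam_to_world" (4x4, takes a point from camera to world coordinates); the wrist camera has in their place "T_tool_cam" (4x4, takes a point from camera to tool coordinates, whose origin is the TCP and whose axes are the tool frame's). Camera axes: x right, y down, z forward; pixel columns grow to the right and rows downward; lengths in m; the calibration is good to about 2 mm. The wrist camera is an equidistant fisheye: a pixel r from the principal point sees the ray r / f radians off the axis. A picture is of the moment at which its call begins: read the wrist's pose just before it. There is no depth.
A pose or a line that the arm cannot do raises MotionError and nothing moves.
- sign_off(): hands the job in, once; it reports no verdict.
Trained networks look in the newest picture that a camera, given by its name, has taken for a name from the list of things; names that differ only in an ending like _2 or _b are one class to them, and where a whole thing is asked for, a point or a joint stands for the part that bears it (a point fixed in the world has none). Each returns a list of dicts, best first, with "score" (0 to 1); they miss things now and then, are a little off and sometimes report something else, mostly with a low value. They report only what shows in the picture. A call takes as long as a camera call. They do not tell look-alikes from the thing itself.
- spot_in(camera, name): "centre" ([column, row] in pixels, amid what is visible of it).
- silhouettes(camera, name): "mask" (384x512 bool, what is visible of it) and "centre" ([column, row] in pixels, amid what is visible of it).
- tip_of(camera, name): "centre" ([column, row] in pixels: a listed point, or the origin of a listed thing).
The state is a dict: "clock": time; "q": joint angles; "joint_velocities": joint speeds; "tau": joint torques, N m; "position": TCP position; "eef_rot": TCP orientation; "contact_force": force on the tool from outside, world axes, zero at the start; "wrist_torque": the same for the moment, N m; "finger_gap": opening from 0.0 (shut) to 1.0 (fully open).
Only numpy, scipy, OpenCV 4.12 (cv2) and the standard library are available. Lean on these libraries where they do the work, as an engineer would, in place of code of your own. Each camera call takes 0.05 s, during which the arm holds its last target.

## Task

Get the lot coder ready and present the square amber sample bottle to it: first set the print head's height lever to the long middle mark on its quadrant, 45 degrees up. Then stand the square bottle upright on the coder's stage, push it square into the corner so that it bears firmly on both the guide plate with the print window and the end stop, and finish while still holding it pressed there for the print. Leave the round bottles where they stand.

Things in the scene. Friction and masses are not known exactly. Their poses are not given: they have to be found in the camera images.
- coder: bench lot coder, fixed, about 260 x 300 mm; place and yaw (within 0.3 rad) vary. Origin on the bench top (z = 0) straight under the corner of its two fences; x away from the robot, y left towards the print head, z up. Stage: flat steel plate, top 20 mm above the bench, x -150 to +20, y -120 to 0 mm. The corner opens to -x and -y. A small screen stands at x 45 to 85, y 35 to 165 mm, 145 mm high
- corner (a point): the point on the stage top (20 mm above the bench) where both fence faces meet; same axes as coder. The bottle standing in the corner has its underside's centre 27 mm to -x and 27 mm to -y of this point
- guide_plate: aluminium fence along the coder's x, 8 mm thick, 38 mm high above the stage, 150 mm long, with a small print window near the corner; its face is the plane y = 0 of the coder, x from -150 to 0 mm. Origin at the corner point on the stage top, axes as the coder's. Rigidly fixed
- end_stop: steel fence along the coder's y, 8 mm thick, 30 mm high above the stage; its face is the plane x = 0 of the coder, y from -120 to -8 mm. Origin at the corner point on the stage top, axes as the coder's. Rigidly fixed
- height_lever (a joint): angle of the height lever, rad: 0 lying level, pointing towards the robot (coder's -x); grows as the grip end is raised; pi/2 straight up. Long middle mark of the quadrant: pi/4 = 0.785. Starts low, at 0.1 to 0.45. Swings in the upright plane y = 166 mm of the coder, stays where it is left (friction, 2 to 3 N at the grip) and raises the print head as it goes up
- lever_grip (a point): middle of the lever's black round grip (20 mm diameter, 44 mm long, lying along the lever), 105 mm from the hinge; it can be pinched across its 20 mm thickness (along the coder's y) from above
- lever_hinge (a point): the lever's hinge axis (along the coder's y), at x -20, y 166, z 75 mm in the coder's frame; axes as the coder's. The lever_grip lies at 105 mm from it
- square_bottle: the only square bottle: amber glass, white label all round, white screw cap; 54 x 54 mm in plan, flat sides up to 72 mm, cap 29 mm wide from 82 to 100 mm height; 0.15 to 0.31 kg. Stands on the bench. Origin at the centre of its underside, z up, x and y square to its flat sides (all alike). Can be gripped across two flat sides, 60 mm above its underside, clear of the fences
- round_a: round amber bottle with white cap, 54 mm in diameter, 95 mm high; origin at the centre of its underside. To be left standing where it is
- round_b: round amber bottle like round_a, to be left standing where it is
- round_c: round amber bottle like round_a, to be left standing where it is
- print_head: grey print head behind guide plate, on two rods; origin 8 mm above the stage in the corner when the lever is at 0, rises 15 mm by lever 45 degrees; axes as the coder's. Housing at x -63 to +3, y 46 to 104 mm of the coder, its top (cartridge latch) about 115 mm above the bench at lever 45 degrees; the bridge on the rods at y 106 to 126 mm tops out at 145 mm; a snout 13 mm high reaches to the window
There are look-alikes about, which are no part of the job. What is shaped like the square_bottle but red is not meant.

How it is judged:
By the outcome, as a careful person would: the job done as asked, in the order asked, and still so for the second after the job is handed in, while the arm keeps its last pose, push and grip.
It also fails if it takes over 64 s, if anything falls off the work surface, if the arm or the gripper's body presses on something with over 40 N, if the wrist force passes 120 N, or if a joint passes its speed limit or range.

## Working session

There is one attempt and no reset: what is moved stays moved. The work goes in short steps, each a Python script; the robot and the scene stay as the last script left them, time stands still between calls to the robot, and variables do not carry over. Pictures are saved under pics/ and viewed, and the job is handed in when it is done.

```bash
mkdir -p pics; ls; python3 - <<'E'
from cell import *
import cv2
for c in ["side","top","wrist"]:
    f=grab_frame(c); cv2.imwrite(f"pics/{c}0.png",f["img"][:,:,::-1])
    print(c,f["fx"],f["cx"],f["cy"],f.get("cam_to_world",f.get("T_tool_cam")).__repr__())
print(get_state())
E
```

```text
pics
side 495.53238405239296 252.55456203052827 191.18588125512213 array([[ 0.96314445, -0.14895243,  0.22397755,  0.29790674],
       [-0.26887618, -0.5567847 ,  0.78593664, -1.08098687],
       [ 0.0076401 , -0.81719274, -0.57631385,  0.81984324],
       [ 0.        ,  0.        ,  0.        ,  1.        ]])
top 428.4821158400705 254.12693090064283 191.8688818315213 array([[ 0.11497484, -0.97218261,  0.20406311,  0.34542405],
       [-0.99336257, -0.11181795,  0.02697324, -0.08854692],
       [-0.00340499, -0.2058099 , -0.97858607,  1.18188348],
       [ 0.        ,  0.        ,  0.        ,  1.        ]])
wrist 297.3186396354542 262.367149060733 188.73909227211226 array([[ 9.99999700e-01,  4.75091828e-04, -6.11574685e-04,
         3.07486604e-04],
       [-2.72141757e-04,  9.54928583e-01,  2.96835521e-01,
        -7.56820493e-02],
       [ 7.25034278e-04, -2.96835265e-01,  9.54928426e-01,
        -1.44163966e-01],
       [ 0.00000000e+00,  0.00000000e+00,  0.00000000e+00,
         1.00000000e+00]])
{'clock': 0.15, 'q': array([ 1.19776574e+00,  3.26745548e-01, -1.93360438e-01,  1.05198472e+00,
        7.46683646e-06,  1.43658065e+00]), 'joint_velocities': array([-0.00052609, -0.00196487,  0.00214413,  0.00041797, -0.00137931,
        0.00132992]), 'tau': array([ 1.49827414e-03, -4.43701422e+01,  2.62665099e+01,  1.04022920e-02,
       -5.84095255e-05, -3.63421549e-06]), 'position': array([0.12993764, 0.53398122, 0.23069463]), 'eef_rot': array([ 2.46973884e+00,  1.94059485e+00, -1.75802181e-03]), 'contact_force': array([0.29155258, 0.18828758, 1.15746457]), 'wrist_torque': array([ 0.02101469, -0.01012714, -0.02897939]), 'finger_gap': 0.9965308712957315}
```

View pics/side0.png

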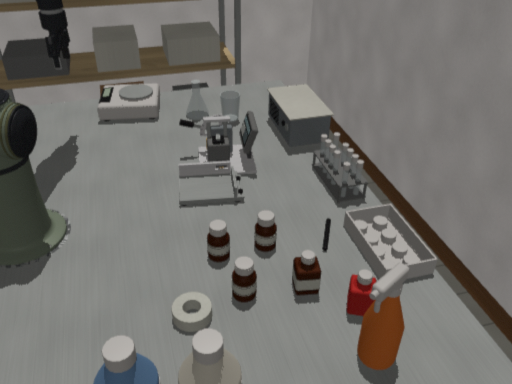

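View pics/top0.png

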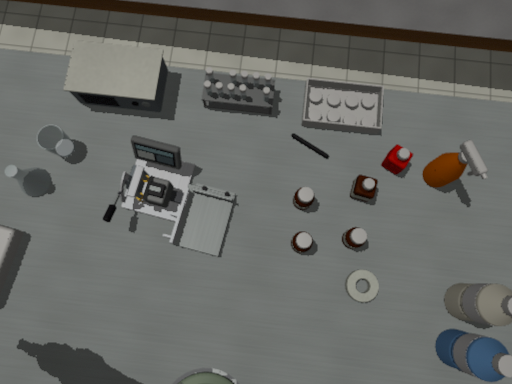

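View pics/wrist0.png

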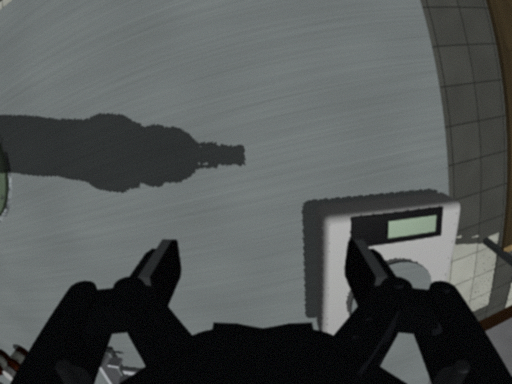

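Candidates in the top view: amber squarish bottle (365,187), red one (397,159), round ones (304,198), (303,242) and (355,238). The amber square one, with its label, fits the description. I'll confirm it in a crop and take measurements.

```bash
cat > h.py <<'E'
from cell import *
import numpy as np, cv2
from scipy.spatial.transform import Rotation as R
def ray(f,px):
    T=np.array(f["cam_to_world"]); d=np.array([(px[0]-f["cx"])/f["fx"],(px[1]-f["cy"])/f["fy"],1.])
    return T[:3,3],T[:3,:3]@d
def atz(f,px,z):
    o,d=ray(f,px); return o+d*(z-o[2])/d[2]
def proj(f,p):
    T=np.array(f["cam_to_world"]); c=T[:3,:3].T@(np.array(p)-T[:3,3]); return np.array([f["fx"]*c[0]/c[2]+f["cx"],f["fy"]*c[1]/c[2]+f["cy"]])
def tri(rs):
    A=np.zeros((3,3));b=np.zeros(3)
    for o,d in rs:
        d=d/np.linalg.norm(d);P=np.eye(3)-np.outer(d,d);A+=P;b+=P@o
    p=np.linalg.solve(A,b)
    return p,[np.linalg.norm((np.eye(3)-np.outer(d,d)/(d@d))@(p-o)) for o,d in rs]
E
python3 - <<'E'
from h import *
F={c:grab_frame(c) for c in("side","top")}
np.save("F.npy",F,allow_pickle=True)
for n in ["corner","lever_hinge","lever_grip","square_bottle","guide_plate","print_head","coder","round_a"]:
    rs=[]
    for c in F:
        d=tip_of(c,n); print(n,c,[(np.round(x["centre"],1).tolist(),round(x["score"],2)) for x in d[:5]])
        if d: rs.append(ray(F[c],d[0]["centre"]))
    if len(rs)==2: print("   ",tri(rs))
def crop(c,x,y,w,h,s,o):
    im=F[c]["img"][y:y+h,x:x+w,::-1]; cv2.imwrite(o,cv2.resize(im,None,fx=s,fy=s,interpolation=cv2.INTER_CUBIC))
crop("top",270,130,160,130,5,"pics/c1.png")
crop("side",160,90,120,120,5,"pics/c2.png")
crop("top",90,120,160,140,5,"pics/c3.png")
print(get_state()["clock"])
E
```

```text
corner side [([227.8, 172.1], 0.63)]
corner top [([188.2, 192.3], 0.76)]
    (array([0.56530698, 0.12515933, 0.01871976]), [np.float64(0.0005452690267373419), np.float64(0.0005452690267373641)])
lever_hinge side [([218.6, 128.6], 0.66)]
lever_hinge top [([125.4, 176.6], 0.78)]
    (array([0.57569516, 0.28560167, 0.08003564]), [np.float64(0.0015663887803303695), np.float64(0.0015663887803303593)])
lever_grip side []
lever_grip top [([190.1, 195.1], 0.66), ([109.3, 211.5], 0.51)]
square_bottle side [([303.0, 287.9], 0.86), ([356.8, 304.8], 0.59)]
square_bottle top [([391.3, 163.1], 0.79), ([357.9, 192.5], 0.6)]
    (array([ 0.64802533, -0.40743391,  0.0697344 ]), [np.float64(0.047690223309279065), np.float64(0.047690223309279245)])
guide_plate side [([226.8, 174.4], 0.61)]
guide_plate top [([188.5, 192.1], 0.76)]
    (array([0.56486687, 0.12605015, 0.01077257]), [np.float64(0.0031200241851533314), np.float64(0.00312002418515344)])
print_head side [([233.5, 171.1], 0.94)]
print_head top [([187.0, 188.8], 0.84)]
    (array([0.57964437, 0.13015723, 0.0156372 ]), [np.float64(0.0036753543450090964), np.float64(0.003675354345008843)])
coder side [([233.0, 181.9], 0.73)]
coder top [([191.1, 191.2], 0.88)]
    (array([ 0.57841338,  0.12404873, -0.01845337]), [np.float64(0.0013569456007139098), np.float64(0.001356945600713926)])
round_a side [([264.1, 246.1], 0.9), ([245.6, 292.1], 0.65), ([217.9, 255.6], 0.58)]
round_a top [([304.3, 202.8], 0.86), ([352.3, 240.4], 0.82), ([301.2, 244.2], 0.61), ([190.6, 190.9], 0.52)]
    (array([ 0.57842465, -0.19940976,  0.00107098]), [np.float64(0.0017644766678199249), np.float64(0.0017644766678196243)])
1.05
```

View pics/c1.png

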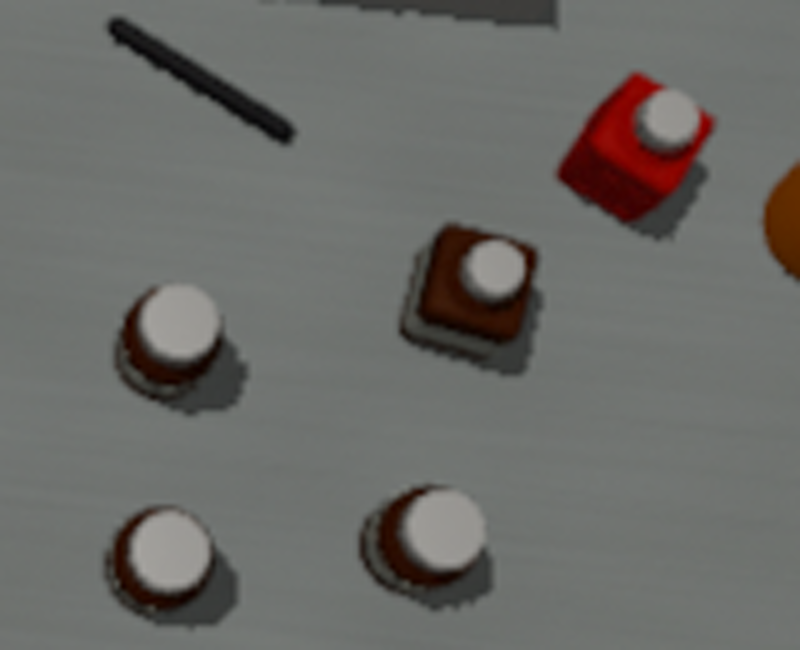

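View pics/c2.png

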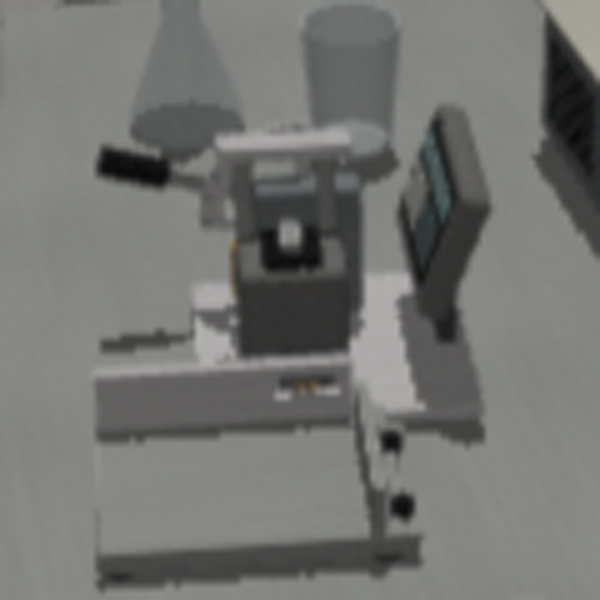

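View pics/c3.png

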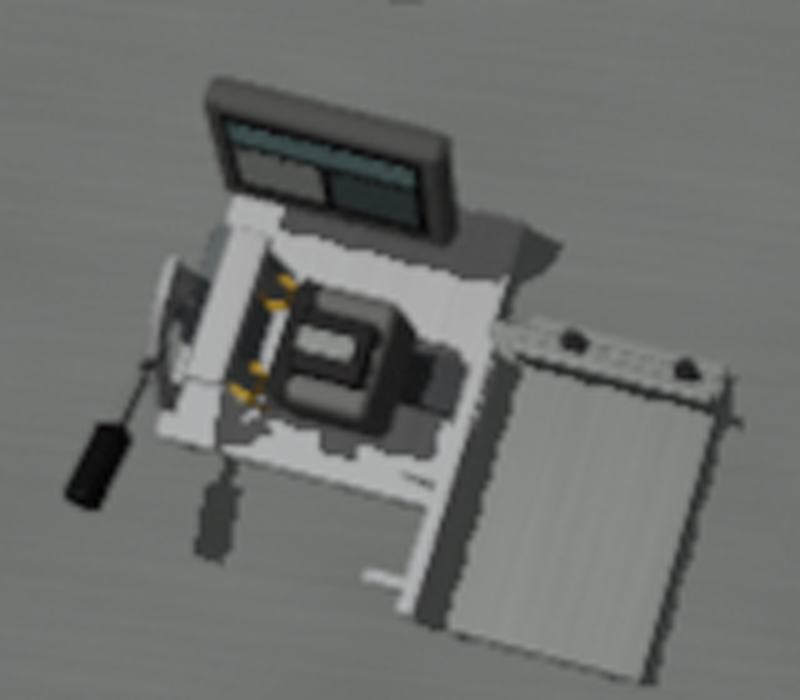

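Confirmed: the amber square bottle with label is at top (365,188), and the red one at (397,159) is the look-alike. The lever is low, with its black grip at top (109.6,213) and side (187,123). Next I fit the coder's pose.

```bash
cat > fit.py <<'E'
from h import *
from scipy.optimize import least_squares
F=np.load("F.npy",allow_pickle=True).item()
t=lambda a,b:(90+a/5,120+b/5); s=lambda a,b:(160+a/5,90+b/5)
obs=[("top",(-.150,-.120,.02),t(638,680)),("top",(-.150,0,.058),t(413,614)),("top",(0,-.120,.05),t(720,397)),("top",(0,0,.058),t(497,345)),
("side",(-.150,-.120,.02),s(98,552)),("side",(-.150,0,.058),s(97,374)),("side",(-.150,0,.02),s(98,438)),("side",(0,0,.058),s(353,361)),
("top",(0,0,.02),(188.2,192.3)),("side",(0,0,.02),(230,174)),("top",(-.02,.166,.075),(125.4,176.6)),("side",(-.02,.166,.075),(218.6,128.6))]
def W(p,l): c,s_=np.cos(p[2]),np.sin(p[2]); return np.array([p[0]+c*l[0]-s_*l[1],p[1]+s_*l[0]+c*l[1],l[2]])
def res(p): return np.concatenate([proj(F[c],W(p,l))-px for c,l,px in obs])
if __name__=="__main__":
    r=least_squares(res,[.57,.125,-.2],loss="soft_l1"); p=r.x; print(p); print(np.round(res(p).reshape(-1,2),1).tolist())
    np.save("p.npy",p)
    gp=[("top",t(98,465)),("side",s(135,167))]
    def rg(a): return np.concatenate([proj(F[c],W(p,(-.02-.105*np.cos(a[0]),.166,.075+.105*np.sin(a[0]))))-px for c,px in gp])
    a=least_squares(rg,[.3]); print("lever",a.x,rg(a.x)); 
    # bottle: side/top points
    im=F["top"]["img"]
    for n,c,px,z in [("captop","top",(270+495/5,130+265/5),.1),("capside","side",(308,257),.1)]:
        print(n,atz(F[c],px,z))
    # shoulder corners at z=.072 top crop c1
    C=[(447,226),(538,248),(516,342),(418,310)]
    P=[atz(F["top"],(270+a/5,130+b/5),.072) for a,b in C]; print(np.round(P,3).tolist(),np.mean(P,0))
    for i in range(4):
        d=(P[(i+1)%4]-P[i])[:2]; print(np.linalg.norm(d),np.degrees(np.arctan2(d[1],d[0]))%90)
    for nm,px in [("a",(306,194)),("b",(304,240)),("c",(358.5,236))]: print(nm,atz(F["top"],px,.095))
E
python3 fit.py
```

```text
[ 0.57014685  0.11695548 -0.14660306]
[[0.3, -1.0], [0.0, -0.6], [-1.6, 0.6], [-0.2, -0.9], [-0.4, -0.2], [-1.4, 0.3], [-0.6, -1.5], [-0.6, -0.2], [3.1, -1.3], [0.2, -1.1], [0.9, 1.5], [0.3, 1.6]]
lever [0.28893062] [ 0.67663806 -0.5769949  -0.84879927 -0.08516833]
captop [ 0.62831957 -0.35149211  0.1       ]
capside [ 0.62621823 -0.36334513  0.1       ]
[[0.654, -0.332, 0.072], [0.648, -0.38, 0.072], [0.595, -0.372, 0.072], [0.607, -0.319, 0.072]] [ 0.6258552  -0.35079752  0.072     ]
0.049275742556538715 82.38633258260968
0.05298740156525963 80.60249906288612
0.05365697509694007 77.82188790948946
0.04904309560711035 75.52327608919667
a [ 0.58181254 -0.19262118  0.095     ]
b [ 0.4628227  -0.19831912  0.095     ]
c [ 0.48874025 -0.33459102  0.095     ]
```

```bash
cat >> h.py <<'E'
def wproj(f,pos,rv,p):
    Tc=np.array(f["T_tool_cam"]); Rt=R.from_rotvec(rv).as_matrix()
    pt=Rt.T@(np.array(p)-pos); c=Tc[:3,:3].T@(pt-Tc[:3,3])
    th=np.arctan2(np.hypot(c[0],c[1]),c[2]); u=c[:2]/np.hypot(c[0],c[1])*th
    return np.array([f["fx"]*u[0]+f["cx"],f["fy"]*u[1]+f["cy"]])
def wray(f,pos,rv,px):
    Tc=np.array(f["T_tool_cam"]); Rt=R.from_rotvec(rv).as_matrix()
    u=np.array([(px[0]-f["cx"])/f["fx"],(px[1]-f["cy"])/f["fy"]]); th=np.linalg.norm(u)
    d=np.array([*(u/th*np.sin(th)),np.cos(th)])
    return pos+Rt@Tc[:3,3], Rt@Tc[:3,:3]@d
def down(jaw): # tool x along world angle jaw
    x=np.array([np.cos(jaw),np.sin(jaw),0]);z=np.array([0,0,-1.]);y=np.cross(z,x)
    return R.from_matrix(np.c_[x,y,z]).as_rotvec()
E
python3 - <<'E'
from h import *
from fit import W
p=np.load("p.npy")
for k in (1,-1):
    rv=down(p[2]+k*np.pi/2)
    for nm,a,dz in (("grip",.289,.08),("corner",None,.1)):
        pos=W(p,(-.02-.105*np.cos(.289),.166,.105+.08)) if a else W(p,(-.06,-.06,.2))
        print(k,nm,pos,ik(pos,rv))
for j in range(4):
    rv=down(np.radians(-10.5)+j*np.pi/2); print("bot",j,ik([.6255,-.355,.15],rv))
    rv=down(p[2]+j*np.pi/2); print("crn",j,ik(W(p,(-.027,-.027,.061)),rv))
E
```

```text
1 grip [0.47504446 0.29879853 0.185     ] [ 4.29937919e-01  3.81120680e-01 -2.35532402e-01  9.54143245e-01
  4.44089210e-16  5.76540980e-01]
1 corner [0.50202576 0.06636381 0.2       ] [-1.44282359e-02  2.70559531e-01 -3.54825009e-01  9.45411787e-01
  4.44089210e-16  1.32174825e-01]
-1 grip [0.47504446 0.29879853 0.185     ] [ 0.42993792  0.38112068 -0.2355324   0.95414325  0.         -2.56505167]
-1 corner [0.50202576 0.06636381 0.2       ] [-0.01442824  0.27055953 -0.35482501  0.94541179  0.         -3.00941783]
bot 0 [-6.18727081e-01  6.99373961e-01  2.12674356e-01  1.08409672e+00
  4.44089210e-16  1.13532882e+00]
crn 0 [ 0.03804691  0.49501192 -0.41832856  0.65745584  0.          1.7554463 ]
bot 1 [-0.61872708  0.69937396  0.21267436  1.08409672  0.         -0.43546751]
crn 1 [ 3.80469138e-02  4.95011918e-01 -4.18328565e-01  6.57455845e-01
  4.44089210e-16  1.84649975e-01]
bot 2 [-6.18727081e-01  6.99373961e-01  2.12674356e-01  1.08409672e+00
 -4.44089210e-16 -2.00626384e+00]
crn 2 [ 0.03804691  0.49501192 -0.41832856  0.65745584  0.         -1.38614635]
bot 3 [-6.18727081e-01  6.99373961e-01  2.12674356e-01  1.08409672e+00
  4.44089210e-16  2.70612514e+00]
crn 3 [ 0.03804691  0.49501192 -0.41832856  0.65745584  0.         -2.95694268]
```

```bash
python3 - <<'E'
from h import *
from fit import W
p=np.load("p.npy")
rv=down(p[2]+np.pi/2)
movep(W(p,(-.11,.09,.27)),rv)
st=get_state(); f=grab_frame("wrist")
np.save("w1.npy",dict(f=f,pos=st["position"],rv=st["eef_rot"]),allow_pickle=True)
im=f["img"][:,:,::-1].copy(); cv2.imwrite("pics/w1.png",cv2.resize(im,(800,600),interpolation=cv2.INTER_CUBIC))
for n in ["corner","lever_hinge","lever_grip"]:
    print(n,[(np.round(x["centre"],1).tolist(),round(x["score"],2)) for x in tip_of("wrist",n)[:3]])
print(wproj(f,st["position"],st["eef_rot"],W(p,(0,0,.02))),wproj(f,st["position"],st["eef_rot"],W(p,(-.02,.166,.075))),st["clock"])
E
```

```text
corner []
lever_hinge [([324.2, 230.0], 0.64)]
lever_grip [([204.5, 225.3], 0.75), ([331.6, 162.3], 0.59)]
[201.07123334 229.76894781] [321.00599483 234.20435263] 2.7583
```

View pics/w1.png

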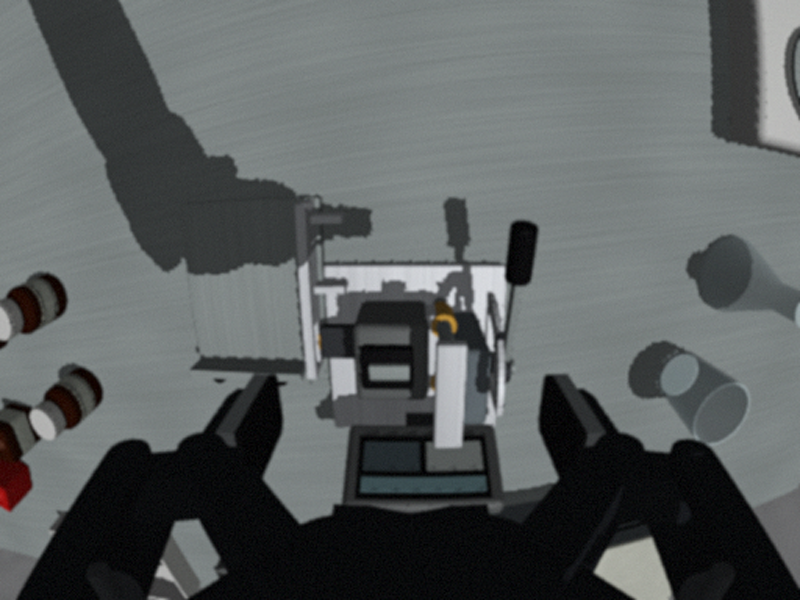

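```bash
python3 - <<'E'
from h import *
d=np.load("w1.npy",allow_pickle=True).item(); im=d["f"]["img"][:,:,::-1]
cv2.imwrite("pics/w1c.png",cv2.resize(im[115:255,110:240],None,fx=4.2,fy=4.2,interpolation=cv2.INTER_CUBIC))
cv2.imwrite("pics/w1d.png",cv2.resize(im[120:280,270:350],None,fx=3.7,fy=3.7,interpolation=cv2.INTER_CUBIC))
E
```

```text
(no output)
```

View pics/w1c.png

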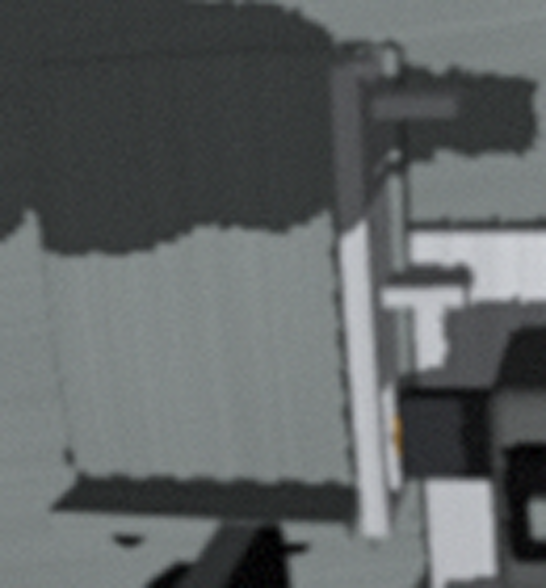

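View pics/w1d.png

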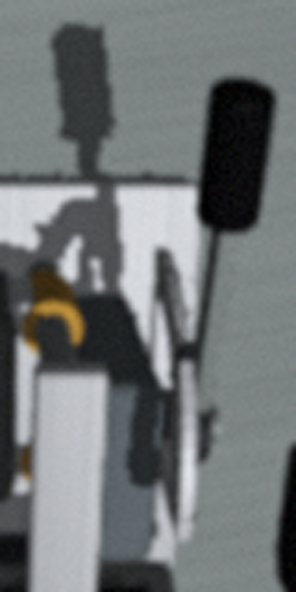

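```bash
cat > fit2.py <<'E'
from fit import *
d=np.load("w1.npy",allow_pickle=True).item()
c=lambda a,b:(110+a/4.2,115+b/4.2)
wo=[((-.150,0,.058),c(333,65)),((0,0,.058),c(360,533)),((0,-.12,.05),c(52,510)),((0,-.12,.02),c(80,478)),((-.02,.166,.075),(324.2,230.0))]
def rw(p): return np.concatenate([wproj(d["f"],d["pos"],d["rv"],W(p,l))-np.array(px) for l,px in wo])
obs2=[o for o in obs if o[2]!=(188.2,192.3)]
def rf(p): return np.concatenate([proj(F[cc],W(p,l))-px for cc,l,px in obs2])
if __name__=="__main__":
    for nm,fn in (("fixed",rf),("wrist",rw),("all",lambda p:np.concatenate([rf(p),rw(p)]))):
        r=least_squares(fn,[.57,.12,-.15],loss="soft_l1"); print(nm,r.x,np.round(r.fun.reshape(-1,2),1).tolist())
    p=r.x; np.save("p.npy",p)
    gt=[("top",t(98,465)),("side",s(135,167))]
    wg=(270+236/3.7,120+155/3.7)
    def G(p,a): return W(p,(-.02-.105*np.cos(a),.166,.075+.105*np.sin(a)))
    for rs in ([ray(F[k],x) for k,x in gt]+[wray(d["f"],d["pos"],d["rv"],wg)],):
        q,e=tri(rs); print("grip tri",q,e)
    def rg(a): return np.concatenate([proj(F[k],G(p,a[0]))-x for k,x in gt]+[wproj(d["f"],d["pos"],d["rv"],G(p,a[0]))-wg])
    a=least_squares(rg,[.3]); print("lever",a.x,rg(a.x),G(p,a.x[0]))
E
python3 fit2.py
```

```text
fixed [ 0.57051907  0.11627978 -0.14917874] [[0.4, -1.0], [0.2, -0.8], [-1.4, 0.6], [0.1, -1.0], [-0.3, -0.1], [-1.3, 0.3], [-0.4, -1.5], [-0.5, -0.1], [0.4, -1.0], [1.2, 1.2], [0.6, 1.6]]
wrist [ 0.57002988  0.12032197 -0.126635  ] [[-0.9, -0.5], [2.5, -0.8], [-0.1, 0.4], [1.0, -0.3], [-0.8, 1.4]]
all [ 0.57051128  0.11887636 -0.13638673] [[0.3, -1.5], [-0.1, -0.7], [-2.2, -0.1], [-0.9, -1.1], [0.1, -0.3], [-1.4, 0.2], [-0.6, -1.6], [-0.7, -0.6], [0.2, -1.4], [0.1, 1.9], [-0.2, 1.3], [-0.8, 0.0], [1.6, -0.3], [-0.9, 0.0], [0.2, -0.6], [-1.8, 3.0]]
grip tri [0.4757655  0.30104014 0.10297543] [np.float64(0.0021386258674016374), np.float64(0.0021717632307605567), np.float64(0.00017701971236560085)]
lever [0.31291954] [-0.01668541 -0.47533204 -1.18709637 -0.87392259 -0.60396739 -0.26677132] [0.4742937  0.29963711 0.10732296]
```

```bash
cat > lev.py <<'E'
from h import *
from fit import W
p=np.load("p.npy")
Y=np.array([-np.sin(p[2]),np.cos(p[2]),0])
R0=R.from_rotvec(down(p[2]+np.pi/2))
def rot(th): return R.from_rotvec(Y*th)*R0
def tcp(a,th,back=0):
    g=W(p,(-.02-.105*np.cos(a),.166,.075+.105*np.sin(a)))
    return g+rot(th).apply([0,0,.019-back])
E
python3 - <<'E'
from lev import *
a0=.313
for a,th in ((a0,-.2),(.785,.272)):
    print(ik(tcp(a,th,.07),rot(th).as_rotvec()),ik(tcp(a,th),rot(th).as_rotvec()))
movep(tcp(a0,-.2,.07),rot(-.2).as_rotvec())
print(move_l(tcp(a0,-.2,-.003),.1,until_force=12))
st=get_state(); f=grab_frame("wrist"); cv2.imwrite("pics/w2.png",f["img"][:,:,::-1])
print(st["contact_force"],st["position"],tcp(a0,-.2),st["clock"])
E
```

```text
[ 0.50761262  0.2924413  -0.467355    0.65029064 -0.11956545  0.63435956] [ 0.49137996  0.39530611 -0.52462472  0.48825255 -0.11695262  0.61822588]
[0.33277953 0.61336999 0.14407727 1.3453288  0.12177271 0.45422846] [3.46112626e-01 6.33531487e-01 8.39142861e-04 1.18032434e+00
 1.24981201e-01 4.67268887e-01]
False
[-0.2175551   0.63326513 -0.34162428] [0.47926099 0.29915385 0.0864146 ] [0.47803594 0.29912353 0.08870973] 4.4583
```

View pics/w2.png

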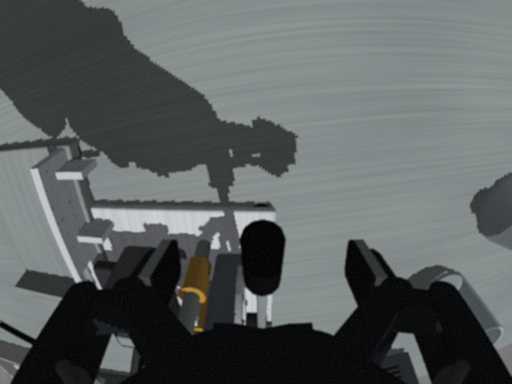

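The grip is centred between the fingers at (263,257). I'll pinch it and raise the lever.

```bash
python3 - <<'E'
from lev import *
a0=.313
grab(30); st=get_state(); print(st["finger_gap"],st["contact_force"],st["clock"])
N=6
for i in range(1,N+1):
    s_=i/N; a=a0+(.785-a0)*s_; th=-.2+(.785-a0)*s_
    move_l(tcp(a,th,-.003*(1-s_)),.05,rot=rot(th).as_rotvec()); st=get_state(); print(np.round(st["contact_force"],1),round(st["finger_gap"],3))
print(st["position"],tcp(.785,.272),st["clock"])
for c in("side","top"):
    f=grab_frame(c); cv2.imwrite(f"pics/{c}1.png",f["img"][:,:,::-1])
    x,y=(160,70) if c=="side" else (80,130)
    cv2.imwrite(f"pics/{c}1c.png",cv2.resize(f["img"][y:y+100,x:x+120,::-1],None,fx=5,fy=5,interpolation=cv2.INTER_CUBIC))
E
```

```text
0.22297563245200222 [-1.8236831  -0.14427265  0.84412738] 5.1167
[-1.7  0.6  1.7] 0.224
[-0.  -0.4  1.3] 0.219
[ 1.8 -1.  -1.3] 0.224
[ 3.2 -0.6 -1.9] 0.223
[ 3.8 -1.3 -5. ] 0.221
[ 5.8 -1.9 -8.2] 0.222
[0.49503198 0.29660258 0.12997959] [0.49462394 0.29684701 0.13091517] 6.9667
```

View pics/side1c.png

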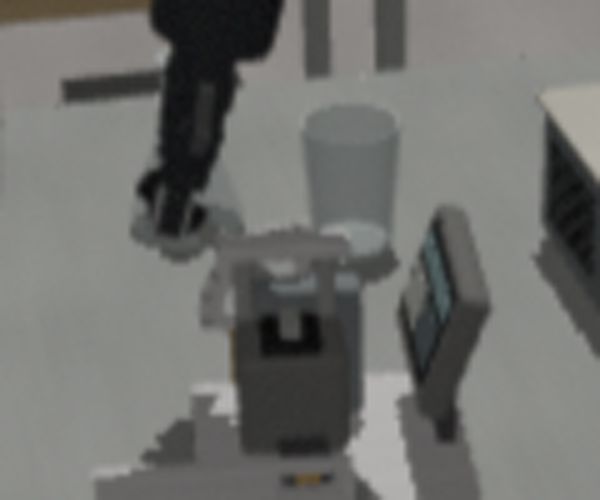

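```bash
python3 - <<'E'
from lev import *
let_go(); move_l(tcp(.785,.272,.08),.15)
movep(W(p,(-.14,.09,.29)),R0.as_rotvec())
st=get_state(); f=grab_frame("wrist"); print(st["clock"])
FF={"side":grab_frame("side"),"top":grab_frame("top"),"w":dict(f=f,pos=st["position"],rv=st["eef_rot"])}
np.save("F2.npy",FF,allow_pickle=True)
for c,x,y in (("side",160,70),("top",80,110)):
    cv2.imwrite(f"pics/{c}2c.png",cv2.resize(FF[c]["img"][y:y+100,x:x+120,::-1],None,fx=5,fy=5,interpolation=cv2.INTER_CUBIC))
cv2.imwrite("pics/w3.png",cv2.resize(f["img"][100:300,250:400,::-1],None,fx=3,fy=3,interpolation=cv2.INTER_CUBIC))
E
```

```text
8.9917
```

View pics/side2c.png

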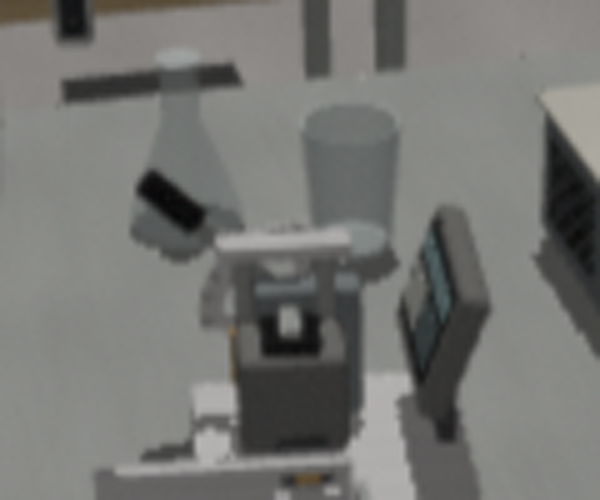

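View pics/top2c.png

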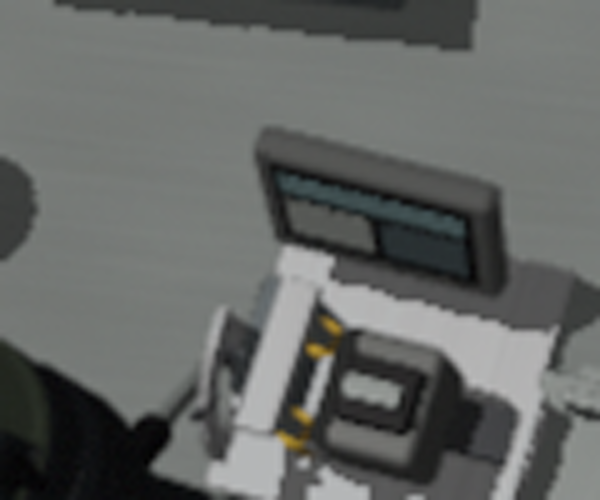

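View pics/w3.png

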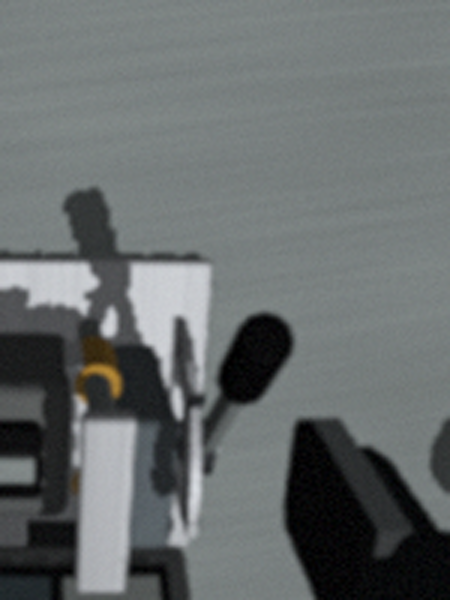

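```bash
python3 - <<'E'
from fit2 import *
p=np.load("p.npy"); D=np.load("F2.npy",allow_pickle=True).item(); w=D["w"]
def G(a,r=.105): return W(p,(-.02-r*np.cos(a),.166,.075+r*np.sin(a)))
ob=[(194.2,110.2),(335.3,219.3)]
P=lambda a,r=.105:[proj(D["side"],G(a,r)),wproj(w["f"],w["pos"],w["rv"],G(a,r))]
for a in (.6,.7,.785,.87,.95): print(a,np.round(np.r_[P(a)[0]-ob[0],P(a)[1]-ob[1]],1))
# direction of grip axis in image
for a in(.6,.7,.785,.87,.95):
    v=[P(a,.127)[i]-P(a,.083)[i] for i in(0,1)]; print(a,[np.round(np.degrees(np.arctan2(x[1],x[0])),1) for x in v])
im=D["side"]["img"][95:125,180:210].astype(int).sum(2); m=(im<110).astype(np.uint8)
n,l,s_,c=cv2.connectedComponentsWithStats(m); k=1+np.argmax(s_[1:,4]); print(s_[k],c[k]+[180,95])
pts=np.argwhere(l==k)[:,::-1].astype(np.float32); u=np.linalg.svd(pts-pts.mean(0))[2][0]; print("axis deg",np.degrees(np.arctan2(u[1],u[0])))
q,e=tri([ray(D["side"],ob[0]),wray(w["f"],w["pos"],w["rv"],ob[1])]); print(q,e)
h=W(p,(-.02,.166,.075)); dd=q-h; X=np.array([np.cos(p[2]),np.sin(p[2]),0]); print("ang",np.arctan2(dd[2],-dd@X),np.hypot(dd[2],dd@X))
E
```

```text
0.6 [ -4.7   4.2  -3.4 -16. ]
0.7 [-2.8  1.6 -2.2 -7.8]
0.785 [-0.9 -0.4 -1.3 -0.2]
0.87 [ 1.1 -2.4 -0.6  7.8]
0.95 [ 3.2 -4.  -0.1 15.5]
0.6 [np.float64(-151.7), np.float64(-72.4)]
0.7 [np.float64(-146.0), np.float64(-66.8)]
0.785 [np.float64(-141.2), np.float64(-60.0)]
0.87 [np.float64(-136.2), np.float64(-49.9)]
0.95 [np.float64(-131.4), np.float64(-35.3)]
[ 8 10 13 11 66] [193.86363636 110.01515152]
axis deg 37.586433
[0.50221458 0.29834066 0.14607642] [np.float64(0.000543475121344625), np.float64(0.0005434751213446268)]
ang 0.7785043450062411 0.10121741380518397
```

The lever reads 0.77–0.78 rad by all measures, with target 0.785, so it's set. Next is a close look at the square bottle.

```bash
python3 - <<'E'
from h import *
F=np.load("F.npy",allow_pickle=True).item(); print("red",atz(F["top"],(404,154),.1))
rv=down(np.radians(-10.5))
movep([.61,-.27,.30],rv)
st=get_state(); f=grab_frame("wrist"); print(st["clock"])
np.save("w4.npy",dict(f=f,pos=st["position"],rv=st["eef_rot"]),allow_pickle=True)
cv2.imwrite("pics/w4.png",cv2.resize(f["img"][:,:,::-1],(800,600),interpolation=cv2.INTER_CUBIC))
print([(x["centre"],x["score"]) for x in tip_of("wrist","square_bottle")])
print(wproj(f,st["position"],st["eef_rot"],[.626,-.352,0]))
E
```

```text
red [ 0.71693166 -0.43800277  0.1       ]
11.0417
[([281.2, 199.7], 0.68), ([344.1, 239.0], 0.65)]
[281.35411847 198.97476578]
```

View pics/w4.png

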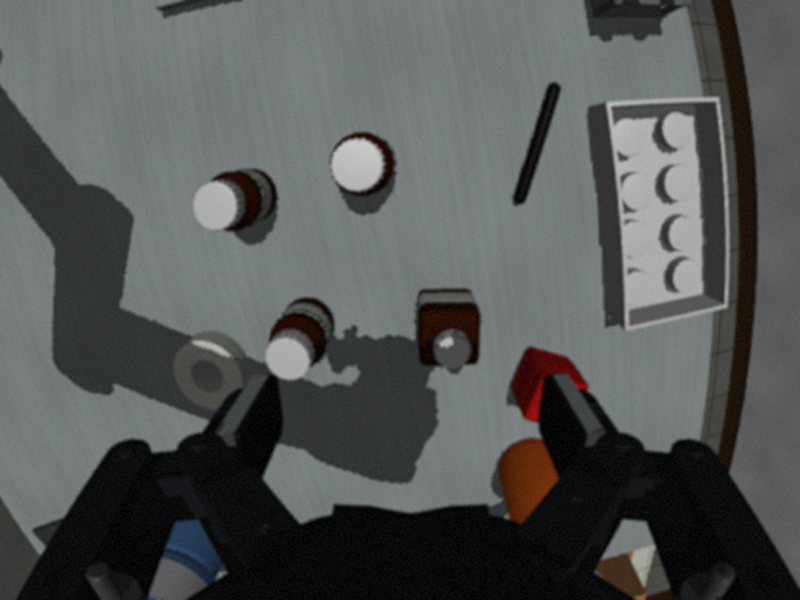

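```bash
python3 - <<'E'
from h import *
d=np.load("w4.npy",allow_pickle=True).item()
cv2.imwrite("pics/w4c.png",cv2.resize(d["f"]["img"][170:250,255:325,::-1],None,fx=8,fy=7.5,interpolation=cv2.INTER_CUBIC))
E
```

```text
(no output)
```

View pics/w4c.png

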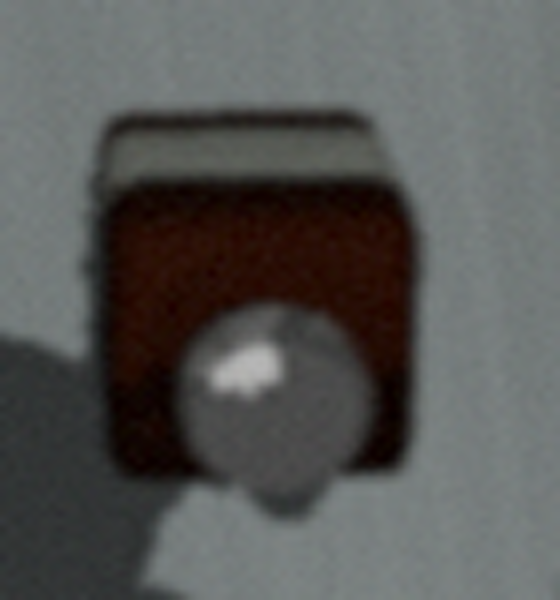

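```bash
python3 - <<'E'
from h import *
d=np.load("w4.npy",allow_pickle=True).item()
C=[(105,181),(415,183),(408,476),(110,476)]; B=[(103,113),(373,112)]
f=lambda a,b,z:(lambda o,r:o+r*(z-o[2])/r[2])(*wray(d["f"],d["pos"],d["rv"],(255+a/8,170+b/7.5)))
P=[f(a,b,.072) for a,b in C]; print(np.round(P,4).tolist(),np.mean(P,0))
for i in range(4):
    v=(P[(i+1)%4]-P[i])[:2]; print(np.linalg.norm(v),np.degrees(np.arctan2(v[1],v[0])))
Q=[f(a,b,0) for a,b in B]; v=Q[1]-Q[0]; print(np.round(Q,4),np.linalg.norm(v),np.degrees(np.arctan2(v[1],v[0])))
o=f(280,400,.1); print("cap",o)
E
```

```text
[[0.6096, -0.3166, 0.072], [0.6602, -0.3263, 0.072], [0.6516, -0.3832, 0.072], [0.6004, -0.3734, 0.072]] [ 0.63046728 -0.349857    0.072     ]
0.05159021145790873 -10.866238405444422
0.05761211187556625 -98.58212843780029
0.0521367523211415 169.06686093306863
0.05753207129278682 80.87645143377658
[[ 0.609  -0.3255  0.    ]
 [ 0.6611 -0.3348  0.    ]] 0.05298133707093119 -10.115279952005627
cap [ 0.63117952 -0.35080579  0.1       ]
```

```bash
python3 - <<'E'
from h import *
rv=down(-.179)
x,y=.629,-.351
movep([x,y,.16],rv)
print(move_l([x,y,.038],.08,until_force=10)); st=get_state(); print(st["position"],st["contact_force"])
grab(60); st=get_state(); print("gap",st["finger_gap"],st["position"],st["contact_force"],st["wrist_torque"])
move_l([x,y,.20],.12); st=get_state(); print("lift",st["finger_gap"],st["contact_force"],st["wrist_torque"],st["clock"])
f=grab_frame("wrist"); cv2.imwrite("pics/w5.png",f["img"][:,:,::-1])
f=grab_frame("side"); cv2.imwrite("pics/s5.png",f["img"][:,:,::-1])
E
```

```text
False
[ 0.62939177 -0.35127389  0.03868663] [ 0.16820909 -0.33258051 -0.22285297]
gap 0.621628180434744 [ 0.6294441  -0.3513055   0.03860143] [ 0.52255779 -0.00942499  2.46038566] [-0.06038966  0.01526803 -0.01036829]
lift 0.6215924462982808 [-0.5927629   0.64594893 -3.36659851] [ 0.03531851 -0.00521064 -0.01329892] 15.4083
```

View pics/w5.png

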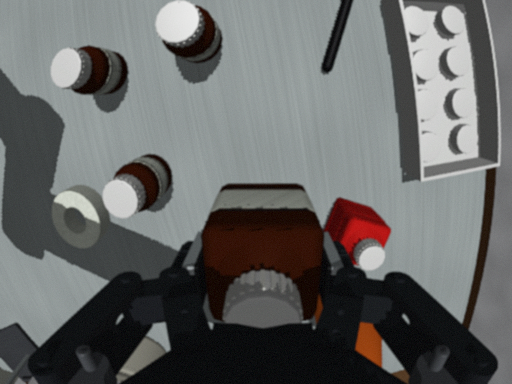

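View pics/s5.png

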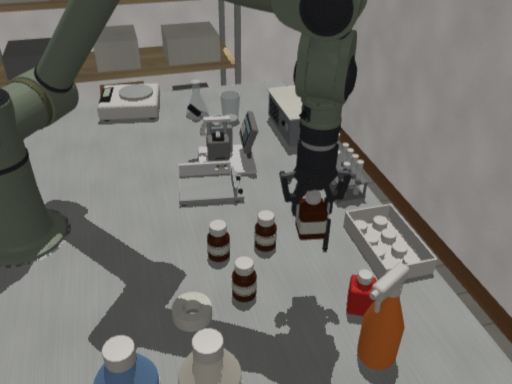

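```bash
python3 - <<'E'
from h import *
from fit import W
p=np.load("p.npy"); rv=down(p[2])
c=W(p,(-.062,-.062,.0))
movep([c[0],c[1],.20],rv)
move_l([c[0],c[1],.15],.1)
st=get_state(); f=grab_frame("wrist"); print(st["clock"],st["position"])
np.save("w6.npy",dict(f=f,pos=st["position"],rv=st["eef_rot"]),allow_pickle=True)
cv2.imwrite("pics/w6.png",cv2.resize(f["img"][:,:,::-1],(800,600),interpolation=cv2.INTER_CUBIC))
f=grab_frame("top");cv2.imwrite("pics/t6.png",f["img"][:,:,::-1])
E
```

```text
17.7583 [0.50106419 0.06562216 0.15018122]
```

View pics/w6.png

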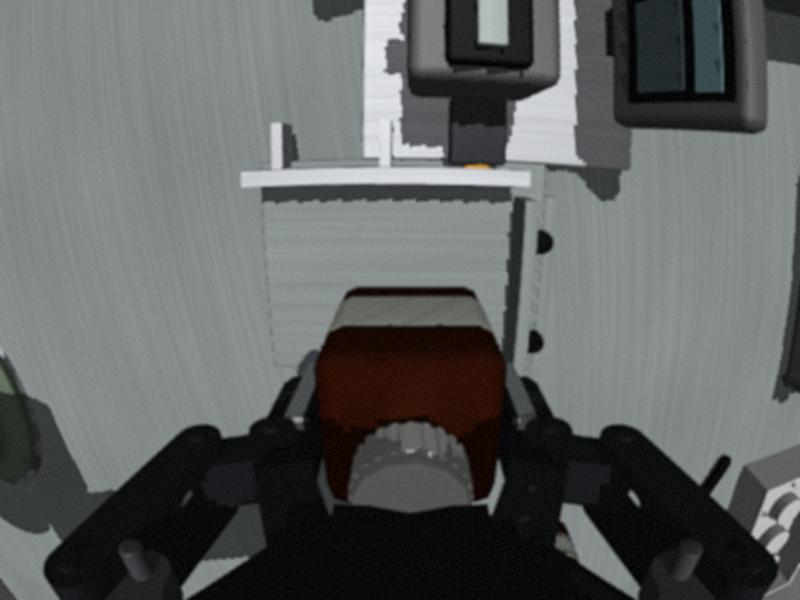

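```bash
python3 - <<'E'
from h import *
from fit import W
p=np.load("p.npy"); d=np.load("w6.npy",allow_pickle=True).item()
im=d["f"]["img"][:,:,::-1]
cv2.imwrite("pics/w6c.png",cv2.resize(im[95:135,148:348],(800,160),interpolation=cv2.INTER_CUBIC))
f=lambda a,z:(lambda o,r:o+r*(z-o[2])/r[2])(*wray(d["f"],d["pos"],d["rv"],np.array(a)/1.5625))
A=f((242,187),.058);B=f((530,184.5),.058);v=B-A
print(A,B,np.linalg.norm(v),np.arctan2(v[1],v[0]),p, "pred",W(p,(-.15,0,.058)),W(p,(0,0,.058)))
E=f((512,345),.05); print("endstop?",E)
bz=d["pos"][2]-.0386
A=f((350,290),bz);B=f((472,290),bz);v=B-A; print("bottle",A,B,np.linalg.norm(v),np.arctan2(v[1],v[0]))
A=f((320,327),bz+.072);B=f((503,328),bz+.072);v=B-A; print("bottle",A,B,np.linalg.norm(v),np.arctan2(v[1],v[0]))
E
```

```text
[0.42193008 0.13915774 0.058     ] [0.57107374 0.11869766 0.058     ] 0.15054051445421307 -0.13633274950566238 [ 0.57051128  0.11887636 -0.13638673] pred [0.42190422 0.139271   0.058     ] [0.57051128 0.11887636 0.058     ]
endstop? [0.55592263 0.02720657 0.05      ]
bottle [0.47956308 0.09002362 0.11158122] [0.52948378 0.0831513  0.11158122] 0.05039151700989514 -0.13680491344145118
bottle [0.48254317 0.10129477 0.18358122] [0.52948424 0.09453949 0.18358122] 0.04742465204231366 -0.1429286769008583
```

View pics/w6c.png

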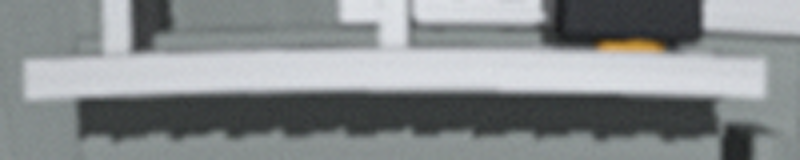

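```bash
cat > pr.py <<'E'
from h import *
from fit import W
p=np.load("p.npy"); c,s=np.cos(p[2]),np.sin(p[2]); X=np.array([c,s,0]);Y=np.array([-s,c,0]);Z=np.array([0,0,1.])
O=np.array([p[0],p[1],0])
def rep(m=""):
    sleep(.15); st=get_state(); F=st["contact_force"]; q=st["position"]-O
    print(m,"coder pos mm",np.round([q@X*1e3,q@Y*1e3,q[2]*1e3],1),"F",np.round([F@X,F@Y,F[2]],1),"M",np.round([st["wrist_torque"]@X,st["wrist_torque"]@Y,st["wrist_torque"][2]],2),"gap",round(st["finger_gap"],4),"t",st["clock"],"yaw",R.from_rotvec(st["eef_rot"]).as_matrix()[:2,0]); return st
E
python3 - <<'E'
from pr import *
st=rep("0"); P=st["position"].copy()
P[2]=.066; move_l(P,.1); rep("above")
P[2]=.050; print(move_l(P,.02,until_force=4)); st=rep("down")
P=st["position"].copy()
t=P+Y*.055; print(move_l(t,.04,until_force=7)); st=rep("y")
E
```

```text
0 coder pos mm [-61.5 -61.9 150.7] F [ 0.1  0.4 -1.9] M [ 0.05  0.03 -0.02] gap 0.6211 t 18.0083 yaw [ 0.99071351 -0.13595898]
above coder pos mm [-60.9 -61.9  66.7] F [-0.2 -0.1 -2.8] M [-0.    0.01  0.02] gap 0.6217 t 19.15 yaw [ 0.99071474 -0.13594977]
True
down coder pos mm [-61.4 -61.9  58.6] F [-1.2 -0.3  5.3] M [-0.02  0.16  0.08] gap 0.621 t 19.7917 yaw [ 0.99072098 -0.13591128]
True
y coder pos mm [-61.3 -25.9  58.6] F [ 0.1 -0.4  3.5] M [ 0.11 -0.06  0.03] gap 0.6239 t 20.8583 yaw [ 0.99061311 -0.13669317]
```

```bash
python3 - <<'E'
from pr import *
st=get_state(); P=st["position"]-Y*.001
move_l(P,.03); print(move_l(P+X*.05,.04,until_force=8)); st=rep("x")
P=st["position"]
for i in range(3):
    P=P+X*.001+Y*.0015; move_l(P,.02); rep("both%d"%i)
E
```

```text
True
x coder pos mm [-61.  -26.1  58.7] F [ 0.8 -0.3  4.1] M [-0.17 -0.08  0.02] gap 0.6239 t 21.5583 yaw [ 0.99060261 -0.13673891]
both0 coder pos mm [-60.9 -26.   58.7] F [-2.8 -4.   7.4] M [-0.77  0.52 -0.03] gap 0.6237 t 21.9583 yaw [ 0.99057704 -0.13687681]
both1 coder pos mm [-60.7 -25.6  58.8] F [-4.4 -6.7 11.6] M [-1.45  1.02  0.02] gap 0.6234 t 22.3583 yaw [ 0.99048077 -0.13751999]
both2 coder pos mm [-60.6 -25.5  58.8] F [ -7.2 -10.7  16. ] M [-2.23  1.47 -0.09] gap 0.6186 t 22.7583 yaw [ 0.9903655 -0.138275 ]
```

```bash
python3 - <<'E'
from pr import *
FF={}
for c in("side","top","wrist"):
    f=grab_frame(c); FF[c]=f
f=FF["side"];cv2.imwrite("pics/s7.png",cv2.resize(f["img"][70:220,150:300,::-1],None,fx=4,fy=4,interpolation=cv2.INTER_CUBIC))
cv2.imwrite("pics/w7.png",cv2.resize(FF["wrist"]["img"][:,:,::-1],(800,600),interpolation=cv2.INTER_CUBIC))
E
```

```text
(no output)
```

View pics/s7.png

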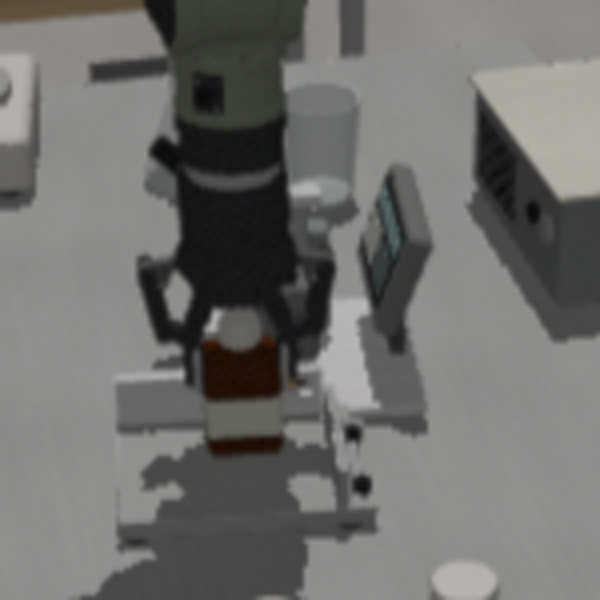

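View pics/w7.png

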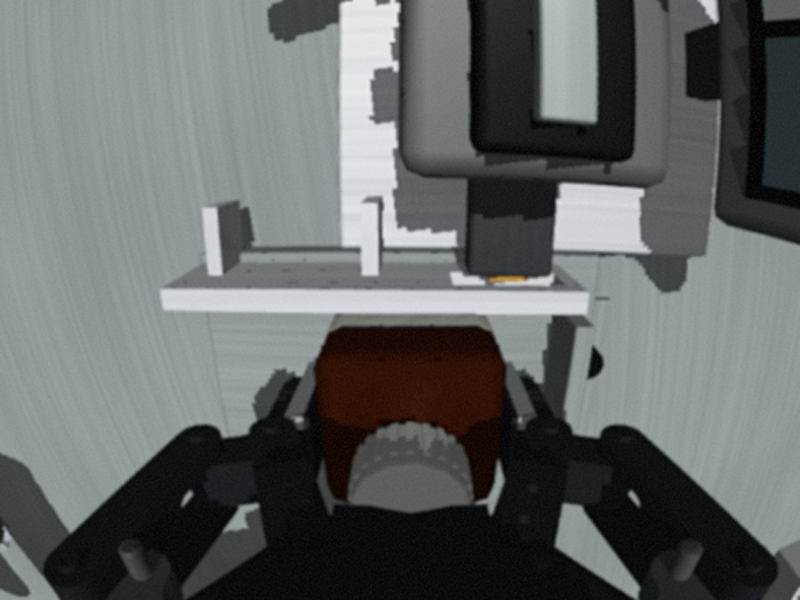

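Nothing blocks the bottle in x. The right finger is about 30 mm from the end stop, so it was friction on the stage. I'll unload, slide free of the plate, then press.

```bash
python3 - <<'E'
from pr import *
rv=down(p[2])
def tgt(x,y,z): return O+X*x+Y*y+Z*z
move_l(tgt(-.061,-.031,.061),.05,rot=rv); rep("free")
move_l(tgt(-.034,-.031,.061),.06); rep("x mid")
print(move_l(tgt(-.034,-.031,.050),.02,until_force=4)); st=rep("down")
z=st["position"][2]
print(move_l(tgt(-.015,-.031,z),.03,until_force=9)); rep("x")
E
```

```text
free coder pos mm [-61.  -30.8  60.7] F [ 0.  -0.4 -3.9] M [-0.04 -0.01  0.03] gap 0.6214 t 23.4083 yaw [ 0.9907414  -0.13576202]
x mid coder pos mm [-34.6 -31.   60.8] F [-0.4 -0.2 -2.7] M [-0.01  0.03 -0.04] gap 0.6196 t 24.1583 yaw [ 0.9907194  -0.13592076]
True
down coder pos mm [-33.9 -30.9  58.6] F [ 0.6 -0.4  5.2] M [-0.05  0.14 -0.02] gap 0.6199 t 24.6083 yaw [ 0.99072399 -0.13588837]
True
x coder pos mm [-33.8 -30.9  58.6] F [-0.7 -1.   6.2] M [-0.03 -0.02  0.  ] gap 0.6271 t 25.0167 yaw [ 0.99075261 -0.13565816]
```

```bash
python3 - <<'E'
from pr import *
def tgt(x,y,z): return O+X*x+Y*y+Z*z
z=.0590
for x in (-.033,-.031,-.029,-.028,-.027,-.026,-.025):
    move_l(tgt(x,-.031,z),.03); st=rep("x%.0f"%(x*1e3))
    if -(st["contact_force"]@X)>7: break
E
```

```text
x-33 coder pos mm [-33.2 -31.   58.7] F [-0.1  0.5 -2.8] M [-0.   -0.12  0.04] gap 0.6283 t 25.4167 yaw [ 0.99073311 -0.13573772]
x-31 coder pos mm [-31.1 -31.   58.8] F [-0.7 -0.1 -2.1] M [ 0.06  0.02 -0.01] gap 0.6218 t 25.8167 yaw [ 0.99073106 -0.13575882]
x-29 coder pos mm [-29.1 -31.   59. ] F [-0.3 -1.1 -3.1] M [ 0.05 -0.02  0.  ] gap 0.6188 t 26.2167 yaw [ 0.99073346 -0.13574735]
x-28 coder pos mm [-28. -31.  59.] F [-0.1  0.5 -2.2] M [0.01 0.04 0.01] gap 0.6233 t 26.6167 yaw [ 0.99073159 -0.13576656]
x-27 coder pos mm [-27.7 -31.   58.8] F [-2.7  0.1 -2.4] M [-0.03  0.72 -0.12] gap 0.6249 t 27.0167 yaw [ 0.9907316  -0.13571556]
x-26 coder pos mm [-27.7 -31.   58.8] F [-6.1  0.4  1.6] M [ 0.07  1.26 -0.25] gap 0.6183 t 27.4167 yaw [ 0.99071726 -0.1357393 ]
x-25 coder pos mm [-27.6 -31.   58.8] F [-8.8  0.3  3.5] M [ 0.04  1.77 -0.23] gap 0.6228 t 27.8167 yaw [ 0.99069621 -0.1357934 ]
```

```bash
python3 - <<'E'
from pr import *
def tgt(x,y,z): return O+X*x+Y*y+Z*z
move_l(tgt(-.0285,-.031,.059),.03); move_l(tgt(-.0285,-.0275,.059),.03); rep("pre")
z=.0575
move_l(tgt(-.0285,-.0275,z),.02); rep("down")
for x,y in ((-.0275,-.0265),(-.0265,-.0255),(-.0255,-.0245),(-.0245,-.0235),(-.0240,-.0225)):
    move_l(tgt(x,y,z),.02); st=rep("%.1f %.1f"%(x*1e3,y*1e3))
    F=st["contact_force"]
    if -(F@X)>11 and -(F@Y)>11: break
E
```

```text
pre coder pos mm [-28.2 -27.5  59.1] F [-0.   0.1 -2.9] M [ 0.03  0.08 -0.04] gap 0.623 t 28.5 yaw [ 0.99074676 -0.13566914]
down coder pos mm [-28.1 -27.5  58.6] F [-3.   0.5  5.9] M [-0.12  0.52  0.02] gap 0.6216 t 28.9 yaw [ 0.99073512 -0.1357698 ]
-27.5 -26.5 coder pos mm [-27.9 -27.2  58.6] F [-6.1 -2.8  9.6] M [-0.5   0.92 -0.04] gap 0.6231 t 29.3 yaw [ 0.99069354 -0.13603709]
-26.5 -25.5 coder pos mm [-27.7 -27.   58.7] F [-7.3 -5.6 12.1] M [-1.04  1.42 -0.05] gap 0.6227 t 29.7 yaw [ 0.9906129  -0.13657279]
-25.5 -24.5 coder pos mm [-27.6 -26.9  58.8] F [-9.  -7.8 16. ] M [-1.57  1.99 -0.14] gap 0.6262 t 30.1 yaw [ 0.99051993 -0.13716544]
-24.5 -23.5 coder pos mm [-27.6 -26.7  58.8] F [-12.3 -10.3  19.9] M [-2.03  2.5  -0.2 ] gap 0.6245 t 30.5 yaw [ 0.99043519 -0.13767986]
-24.0 -22.5 coder pos mm [-27.5 -26.6  58.9] F [-14.  -12.5  21.7] M [-2.59  2.76 -0.25] gap 0.619 t 30.9 yaw [ 0.9903378  -0.13833383]
```

Fz is rising, so stage friction may be carrying part of the y push, and the earlier plate contact was nearer -25.9. I'll unload and probe the plate with no down-force.

```bash
python3 - <<'E'
from pr import *
def tgt(x,y,z): return O+X*x+Y*y+Z*z
rv=down(p[2])
move_l(tgt(-.0295,-.0295,.0592),.03,rot=rv); rep("free")
for y in (-.028,-.027,-.0265,-.026,-.0255,-.025,-.024,-.023):
    move_l(tgt(-.0295,y,.0592),.03); st=rep("y%.1f"%(y*1e3))
    if -(st["contact_force"]@Y)>7: break
E
```

```text
free coder pos mm [-29.3 -29.2  59. ] F [-0.4  0.  -3. ] M [0.06 0.02 0.06] gap 0.6237 t 31.5 yaw [ 0.99074992 -0.13570034]
y-28.0 coder pos mm [-29.5 -28.   59.1] F [-0.4 -0.1 -3. ] M [ 0.02  0.01 -0.01] gap 0.6207 t 31.9 yaw [ 0.99072942 -0.13584995]
y-27.0 coder pos mm [-29.4 -27.   59.2] F [-0.4 -0.  -2.4] M [-0.02 -0.   -0.01] gap 0.6205 t 32.3 yaw [ 0.99071458 -0.13595813]
y-26.5 coder pos mm [-29.5 -26.5  59.2] F [ 0.1  0.7 -3.2] M [-0.05  0.04 -0.04] gap 0.6224 t 32.7 yaw [ 0.99071708 -0.13593997]
y-26.0 coder pos mm [-29.5 -26.1  59.2] F [-1. -1. -3.] M [-0.11  0.03  0.01] gap 0.6225 t 33.1 yaw [ 0.99070499 -0.13602804]
y-25.5 coder pos mm [-29.5 -26.   59.2] F [-0.1 -4.3 -1.4] M [-0.75  0.1  -0.05] gap 0.6218 t 33.5 yaw [ 0.99066484 -0.13632013]
y-25.0 coder pos mm [-29.5 -25.9  59.2] F [-1.4 -5.9 -0.6] M [-1.1   0.05 -0.13] gap 0.6251 t 33.9 yaw [ 0.99061654 -0.13667067]
y-24.0 coder pos mm [-29.6 -25.8  59.3] F [-0.5 -7.5 -0.3] M [-1.62  0.11 -0.15] gap 0.6218 t 34.3 yaw [ 0.99052381 -0.13734111]
```

```bash
python3 - <<'E'
from pr import *
def tgt(x,y,z): return O+X*x+Y*y+Z*z
rv=down(p[2])
move_l(tgt(-.029,-.0268,.0592),.03,rot=rv); 
move_l(tgt(-.0275,-.0260,.0592),.02); rep("touch")
for z in (.0588,.0584,.0581):
    move_l(tgt(-.0275,-.0260,z),.02); st=rep("z%.1f"%(z*1e3))
    if st["contact_force"][2]>0: break
for k in range(1,8):
    move_l(tgt(-.0275+.0005*k,-.0260+.0006*k,z),.02); st=rep("k%d"%k)
    F=st["contact_force"]
    if -(F@X)>11 and -(F@Y)>11: break
E
```

```text
touch coder pos mm [-27.8 -26.   59. ] F [-1.5 -1.5 -3.6] M [-0.45  0.26 -0.04] gap 0.6249 t 34.95 yaw [ 0.99072763 -0.13586199]
z58.8 coder pos mm [-27.8 -26.   58.7] F [-1.5 -1.1 -2.8] M [-0.48  0.45 -0.07] gap 0.627 t 35.35 yaw [ 0.99071545 -0.13595077]
z58.4 coder pos mm [-27.8 -26.   58.6] F [-4.8 -3.   3.8] M [-0.58  0.98 -0.12] gap 0.6159 t 35.75 yaw [ 0.99071766 -0.13593526]
k1 coder pos mm [-27.7 -26.   58.6] F [-5.8 -3.9  5.3] M [-0.85  1.25 -0.16] gap 0.6256 t 36.15 yaw [ 0.99067375 -0.13625028]
k2 coder pos mm [-27.7 -26.   58.6] F [-7.1 -6.7  7.1] M [-1.13  1.48 -0.12] gap 0.6222 t 36.55 yaw [ 0.99063508 -0.1365219 ]
k3 coder pos mm [-27.7 -25.9  58.6] F [-7.9 -7.9  9.4] M [-1.48  1.72 -0.17] gap 0.6234 t 36.95 yaw [ 0.99058298 -0.13688505]
k4 coder pos mm [-27.7 -25.9  58.7] F [-10.2  -9.1  10.6] M [-1.78  1.99 -0.21] gap 0.6174 t 37.35 yaw [ 0.99053705 -0.13719936]
k5 coder pos mm [-27.6 -25.9  58.7] F [-11.6 -11.5  11.8] M [-2.1   2.25 -0.19] gap 0.6202 t 37.75 yaw [ 0.99049298 -0.13749419]
```

```bash
python3 - <<'E'
from pr import *
st=rep("hold"); print("tool z",R.from_rotvec(st["eef_rot"]).as_matrix()[:,2])
f=grab_frame("side");cv2.imwrite("pics/s8.png",cv2.resize(f["img"][70:220,150:300,::-1],None,fx=4,fy=4,interpolation=cv2.INTER_CUBIC))
f=grab_frame("wrist");cv2.imwrite("pics/w8.png",cv2.resize(f["img"][:,:,::-1],(800,600),interpolation=cv2.INTER_CUBIC))
E
```

```text
hold coder pos mm [-27.7 -25.9  58.7] F [-11.5 -12.   12.1] M [-2.05  2.18 -0.14] gap 0.6222 t 37.9 yaw [ 0.99049188 -0.13750111]
tool z [-0.00518819 -0.00543346 -0.99997178]
```

View pics/s8.png

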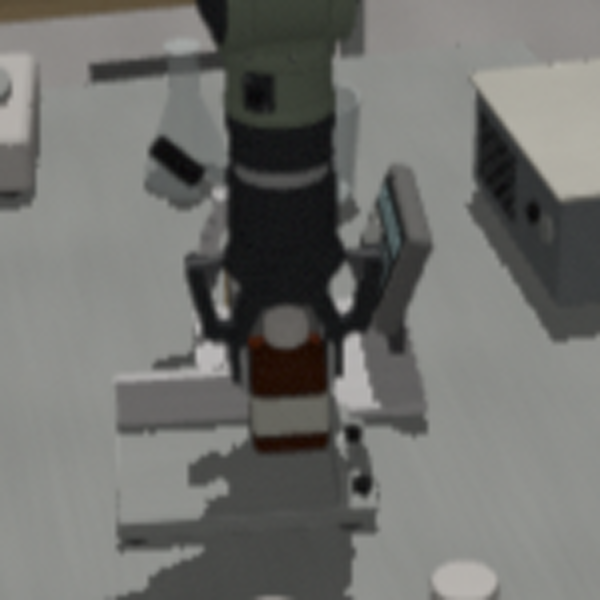

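View pics/w8.png

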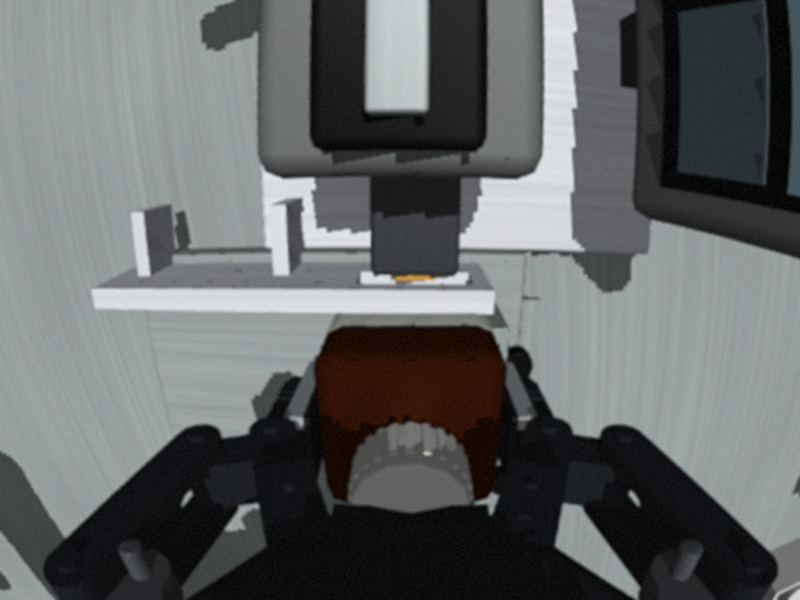

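The bottle stands upright in the corner, tilted under 0.5°. The lever grip is still at side (194,110), and both fences are loaded. I'm handing it in.

```bash
python3 - <<'E'
from pr import *
rep("final"); sign_off()
E
```

```text
final coder pos mm [-27.6 -25.9  58.7] F [-11.  -10.7  13. ] M [-2.09  2.21 -0.2 ] gap 0.622 t 38.15 yaw [ 0.99048932 -0.137521  ]
the job is handed in; nothing more can be done
```

I set the lever first, then stood the square amber bottle in the coder's corner, and handed the job in at 38.2 s with it still pressed there.

- **Lever:** the pictures put it at 0.765–0.785 rad (target 0.785) after release. Its grip was at the same pixel in the last side picture.
- **Bottle:** it is upright on the stage, with the tool tilted about 0.4° and the yaw within 0.1° of the coder's measured yaw. It bears on the end stop with about 11 N and on the guide plate with about 11 N, and about 13 N presses down. Both contact positions match where I felt the fences separately, -27.7 mm for the end stop and -26.1 mm for the plate.
- **Round bottles:** I never touched them. I didn't make a separate check of them at the end.
- **What went wrong on the way:** my first pushes were misleading. The force-stop triggered early in x, and stage friction from too much down-force gave a false y reading about 0.6 mm short of the plate. I unloaded, found both fences again with no down-force and pressed the bottle in again. Some of the final force readings may still be stage friction rather than fence contact.

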